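# Load a slide rack past the spring gate of a slide scanner

### The arm

A 7-joint arm with a two-finger parallel gripper is mounted at the origin on the work surface. World frame = base frame: x ahead of the robot, y to its left, z up, the work surface at z = 0. Lengths are in m, angles in rad, forces in N, time in s.
With the tool pointing down it reaches from about 0.4 to 0.875 m from the base axis. Payload 19.3 kg.
Tool frame: the origin (TCP) lies at the very end of the fingers, on their centre line; the grasp point (between the pads) lies 19 mm behind it; y points along the fingers, x is the direction in which the jaws open and shut, and the axes are right-handed (so a half turn about y gives the same grasp; the last joint's range is limited). The gripper opens to 85 mm and grips with 20 to 120 N. Pads are 22 mm wide; open, the fingers measure 114 mm over their backs; the gripper's body (76 mm by 85 mm) begins 54 mm behind the grasp point. The pads swing forward as they close: fully open they stand 13 mm farther back than shut.
Start: joints at [1.13, 0.521, -0.036, 1.599, 0.021, 1.021, -0.113], TCP at [0.226, -0.583, 0.231] pointing down, gripper open.
Joint ranges: [-2.91, 2.91], [-0.3, 2.13], [-1.5, 1.42], [0.17, 2.43], [-1.26, 4.41], [0.16, 1.93], [-2.52, 2.52]. Speed limits (rad/s): [1.89, 1.89, 2.39, 2.39, 3.01, 3.01, 3.01].

### API

Orientations are given as [roll, pitch, yaw] about the fixed x, y, z axes, in that order (R = Rz(yaw) Ry(pitch) Rx(roll)).
In Python, from workcell import bot gives the robot as it stands. The module is installed in compiled form; this text tells all that it offers.
- The arm moves only by the shell command python3 -m crank 'ROWS' [FORCE]. ROWS is JSON, a list of rows, each an object of numbers: "hand": the closure, from 0 (fully open) to 1 (shut); "dx", "dy", "dz": the shift along the tool's x, y, z in mm; "yaw": the turn about the tool's y in rad. In form: [{"hand": .., "dx": .., "dy": .., "dz": .., "yaw": ..}, ...]. A call has 1 to 12 rows; each row is the pose to reach, as a shift and turn from the pose commanded when the call began, along the tool's axes at that moment; what a row does not reach only later rows make up. A row lasts 1/12 s, in which the tool goes at most 41.7 mm and 7.16 degrees, less where a joint would pass 70% of its speed; a pose out of reach is approached as far as the arm can. A call with a gripper value outside its range is refused whole. The fingers move at their own pace and stop on an object; FORCE is the grip in N (left out, the last holds). Time passes only in rows, so rows that repeat a pose let the fingers close. It gives the time, the measured TCP pose, the force and the opening at its end, in the units of the state.
- bot.observe(): the state, without advancing time (a new reading comes with each control period).
- bot.grab_frame(name): name is "scene" or "top"; returns the picture (400x640x3 uint8, red, green, blue); there is no depth.
- bot.camera_info(name): a dict with "fx", "fy", "cx", "cy" (pixels), "rvec" (rotation vector, rad) and "tvec" (3), from world to camera coordinates, as OpenCV has them. Camera axes: x right, y down, z forward; pixel columns grow to the right and rows downward; lengths in m; the calibration is good to about 2 mm. A picture is of the moment at which its call begins. camera_info takes no time and is no camera call.
- bot.job_done(): hands the job in, once; it reports no verdict.
The state is a dict: "clock": time; "qpos": joint angles; "qd": joint speeds; "joint_efforts": joint torques, N m; "position": TCP position; "tool_rot": TCP orientation; "force": force on the tool from outside, world axes, zero at the start; "moment": the same for the moment, N m; "grip_width": finger opening in m.
Only numpy, scipy, OpenCV 4.12 (cv2) and the standard library are available. Lean on these libraries where they do the work, as an engineer would, in place of code of your own. Each camera call takes 0.05 s, during which the arm holds its last target.

### The job

Load the slide rack that stands in the chute into the scanner: with one fingertip press the gate's paddle down and hold the gate open, and with the other fingertip push the rack along the chute until it is wholly past the gate, the gate never rubbing on the rack. Then let go so that the gate falls fully shut behind the rack. Only push: do not lift or tip the rack, and leave everything else on the bench where it stands.

Things in the scene. Friction and masses are not known exactly. Their poses are not given: they have to be found in the camera images.
- chute: White bench slide scanner with an open-topped aluminium loading chute, fixed, yaw varies. Origin on the table under the chute's centre line, level with the gate. y axis along the chute towards the scanner (the way to push), x across, z up; all mm below are in this frame. Chute floor 4 high, 58 clear width (x -29 to 29), walls 4 thick, 28 high, open at y = -280
- chute_end (a point): Foot of the chute's end stop, on its centre line (x = 0, y = 125, z = 4): the face of a low white hood, 56 high, that runs on to y = 210, where the 190 high scanner housing begins
- gate (a joint): Spring-closed stop gate, hinged along y on a line at x = 40, z = 24 (brackets 32 high at its ends, y = -278 and 58, x 33 to 47). 0 rad = shut, the rack cannot push it open. Pressing the paddle down (3 to 6 N) swings it up and outwards: clear of the rack from 0.7 rad, hard stop at 1.0; 0.85 is good to hold. Let go, it falls shut. Open, its top is 72 high
- gate_tip (a point): Tip of the gate's stop finger, a steel block 8 thick along y (y -4 to 4) that, shut, reaches over the +x wall 20 mm into the chute (x 9 to 29, 45 to 57 high). This point: x = 9, y = 0, z = 51 when shut
- paddle_mid (a point): Middle of the gate's press paddle (x = 73, y = -110, z = 47 when shut), a plain steel plate rigid with the gate, outside the +x wall: 4 thick, y = -270 to 50, 20 to 60 mm out from the hinge line. Gate shut: slopes up outwards 0.6 rad. Gate 0.6: level, top 26 high. Gate 0.85: slopes down 0.25 rad, top 18 high at x = 69. Press it anywhere; a fingertip can slide along it
- wall_top (a point): Fixed point over the chute's +x wall (x = 38, y = -110, z = 28): one open hand can span the wall with its two fingertips level, 76 mm apart centre to centre, one on the paddle (x about 76), the other in the chute behind the rack (x about 0), and slide along y so
- rack: Grey slide rack with 8 glass slides, standing in the chute before the gate: 50 wide, 86 long along the chute (its y axis), 56 high, 0.12 to 0.24 kg, flat full-height end plates. Origin centre of its underside; starts at y = -150 to -90, x = 0. The gate can close behind it once its origin is beyond y = 48; 82 is against the end stop
- spare_rack: bystander: an empty rack like the other, 50 x 86 x 56, standing on the table; origin centre of its underside
- beaker: bystander: glass beaker, 68 across, 85 high; origin centre of its underside
- petri_dish: bystander: flat clear dish, 92 across, 18 high; origin centre of its underside
- slide_mailer: bystander: small white slide case, 34 x 85 x 22; origin centre of its underside
- stain_bottle: bystander: amber bottle with black cap, 60 across, 120 high; origin centre of its underside
- jar: bystander: glass jar with white lid, 70 across, 75 high; origin centre of its underside
- slide_box: bystander: flat black slide box, 90 x 170 x 28; origin centre of its underside
Mind the look-alikes: they are no part of the job. What is shaped like the rack but green is not meant.

How it is judged:
On the way, in this order (a step that is already met when the one before it is completed fails the run):
1. the gate is held open by a finger on its paddle while the rack is still wholly before the gate (value of joint gate above 0.65 rad and contact force between the fingers and gate_c1 above 0.3 N and y of rack in the frame of chute below -0.045 m), for 0.1 s.
2. the rack is half-way through with a finger still holding the gate open by its paddle (value of joint gate above 0.65 rad and contact force between the fingers and gate_c1 above 0.3 N and y of rack in the frame of chute between -0.015 and 0.035 m), for 0.1 s.
At the end, for the whole second after the job is handed in: The rack stands upright on the chute floor (within 5 mm, 0.08 rad), at rest and wholly past the gate (its origin beyond y = 47 mm in the chute's frame), and the gate is shut behind it (under 0.06 rad) (y of rack in the frame of chute above 0.047 m and x of rack in the frame of chute between -0.01 and 0.01 m and z of rack in the frame of chute between 0 and 0.009 m and angle between rack's own z axis and vertical below 0.08 rad and angle between the y axis of rack and the y axis of chute, either way round below 0.15 rad and value of joint gate below 0.06 rad and linear speed of rack below 0.02 m/s); the robot touches nothing.
It fails at once if the gate pressed or rubbed on the rack (over 1.5 N) (contact force between gate and rack above 1.5 N).
It fails at once if the rack was lifted (over 8 mm) or tipped (over 0.2 rad) (z of rack in the frame of chute above 0.012 m or angle between rack's own z axis and vertical above 0.2 rad).
It fails at once if something else on the bench was moved by more than 20 mm (distance of any of spare_rack, beaker, petri_dish, slide_mailer, stain_bottle, jar, slide_box from where it was at the start of the episode above 0.02 m).
It also fails if it takes over 42 s, if anything falls off the work surface, if the arm or the gripper's body presses on something with over 40 N, if the wrist force passes 120 N, or if a joint passes its speed limit or range.

## Working session

There is one attempt and no reset: what is moved stays moved. The work goes in short steps, Python scripts to look and compute and a shell command to move; the robot and the scene stay as the last step left them, time stands still between calls to the robot, and variables do not carry over. Pictures are saved under pics/ and viewed, and the job is handed in when it is done.

```bash
mkdir -p pics; python3 - <<'E'
from workcell import bot
import cv2
s=bot.observe(); print(s)
for n in("scene","top"):
    f=bot.grab_frame(n); cv2.imwrite(f"pics/{n}0.png",f[:,:,::-1]); print(bot.camera_info(n))
E
```

```text
{'clock': 0.0, 'qpos': array([ 1.12974851,  0.52202974, -0.03633371,  1.59998292,  0.02119255,
        1.02110726, -0.11275247]), 'qd': array([ 0.00190308,  0.00046751, -0.00207942,  0.00024884, -0.00050433,
       -0.00109868,  0.00030786]), 'joint_efforts': array([ 3.67313496e-04, -9.27115417e+01,  1.98000446e+00, -3.69929338e+01,
        1.77946722e-02,  8.13127728e-03,  3.59621811e-05]), 'position': array([ 0.2263549 , -0.5822152 ,  0.23072485]), 'tool_rot': array([-1.57086821e+00,  1.14030341e-03, -1.19990987e+00]), 'force': array([-0.42494639, -0.07174565, -0.13861421]), 'moment': array([0.06532863, 0.00429656, 0.0503216 ]), 'grip_width': 0.08557084663077265}
{'fx': 388.11697240081713, 'fy': 388.11697240081713, 'cx': 315.97777204353343, 'cy': 198.32254706513538, 'rvec': array([ 1.90881943,  1.50176378, -0.62703356]), 'tvec': array([-0.0378303 , -0.33427053,  1.32602206])}
{'fx': 377.8524636606939, 'fy': 377.8524636606939, 'cx': 321.3673821788266, 'cy': 193.64730686483273, 'rvec': array([ 2.14162585, -2.19669302,  0.08557491]), 'tvec': array([-0.06507613,  0.54040276,  0.82086601])}
```

View pics/scene0.png

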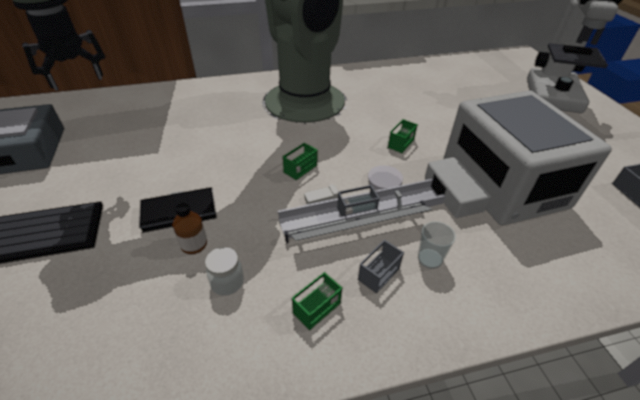

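View pics/top0.png

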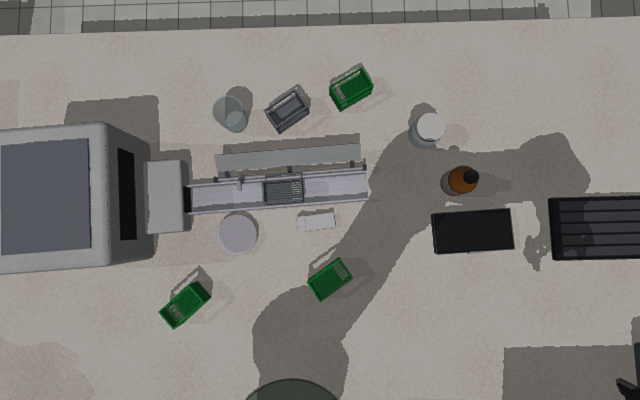

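The top view shows the chute from its open end at (368,185) to its end stop at about (187,200). The scanner is on the left, the paddle on the upper side, and the gate finger near (240,184). Rack candidates are the grey slide-filled one in the chute at (283,191), an empty grey one at (287,110), and green ones at (351,88), (330,279) and (185,305). The one in the chute fits, since it is grey, holds slides and stands before the gate. I'll enlarge it to confirm.

```bash
python3 - <<'E'
import cv2
f=cv2.imread("pics/top0.png")[125:225,175:375]
cv2.imwrite("pics/top0z.png",cv2.resize(f,(800,400),interpolation=cv2.INTER_CUBIC))
f=cv2.imread("pics/scene0.png")[150:270,260:460]
cv2.imwrite("pics/scene0z.png",cv2.resize(f,(800,480),interpolation=cv2.INTER_CUBIC))
E
```

```text
(no output)
```

View pics/top0z.png

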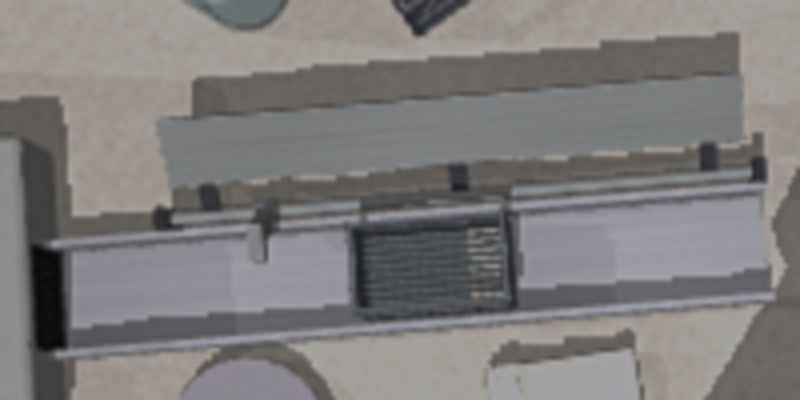

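View pics/scene0z.png

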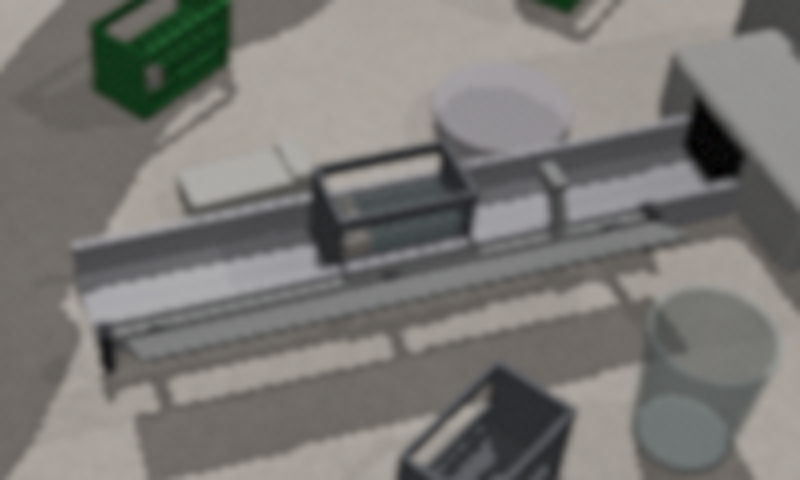

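```bash
cat > h.py <<'E'
from workcell import bot
import numpy as np, cv2
from scipy.optimize import least_squares
def proj(n,P):
    c=bot.camera_info(n);K=np.array([[c['fx'],0,c['cx']],[0,c['fy'],c['cy']],[0,0,1]])
    return cv2.projectPoints(np.asarray(P,float).reshape(-1,1,3),c['rvec'],c['tvec'],K,None)[0].reshape(-1,2)
def tw(p,P):
    P=np.atleast_2d(P)/1000.;c,s=np.cos(p[2]),np.sin(p[2])
    return np.c_[p[0]+c*P[:,0]-s*P[:,1],p[1]+s*P[:,0]+c*P[:,1],P[:,2]]
E
cat > fit.py <<'E'
from h import *
T=[((31,-280,28),(765,184)),((-31,-280,28),(772,296)),((88.4,50,59.5),(158,120)),((55.4,50,37),(175,185)),((88.4,-270,59.5),(741,74)),((55.4,-270,37),(743,140)),((9,0,57),(258,262))]
S=[((88.4,-270,59.5),(145,358)),((88.4,50,59.5),(690,233)),((-33,-280,28),(73,245)),((9,-4,57),(545,167)),((9,4,57),(563,167))]
R=[((25,43,60),(352,226)),((-25,43,60),(358,318)),((25,-43,60),(512,212)),((-25,-43,60),(515,305))]
RS=[((-25,-43,60),(313,173)),((-25,43,60),(440,148)),((25,43,60),(476,192)),((25,-43,60),(343,225))]
ax=lambda L:np.array([a for a,b in L],float)
px=lambda L,o:(np.array([b for a,b in L])+.5)/4-.5+o
f=lambda p:np.r_[proj('top',tw(p,ax(T)))-px(T,(175,125)),proj('scene',tw(p,ax(S)))-px(S,(260,150))]
r=least_squares(lambda p:f(p).ravel(),[.5,.1,.05],loss='soft_l1');print(r.x);print(f(r.x).round(1))
g=lambda q:np.r_[proj('top',tw(r.x,ax(R)+[q[0],q[1],0]))-px(R,(175,125)),proj('scene',tw(r.x,ax(RS)+[q[0],q[1],0]))-px(RS,(260,150))]
q=least_squares(lambda q:g(q).ravel(),[0,-100],loss='soft_l1');print(q.x);print(g(q.x).round(1))
E
python3 fit.py
```

```text
[0.54162958 0.09904065 0.05238595]
[[-0.3  0. ]
 [ 0.4 -0.4]
 [-1.  -0.4]
 [-1.5 -0.1]
 [ 0.3 -0.5]
 [ 0.2 -0.1]
 [-0.7 -1.3]
 [-1.  -0.4]
 [ 0.2  0.1]
 [ 0.1 -0.7]
 [-0.7 -1. ]
 [-2.1 -1.6]]
[ -2.02682623 -96.05219372]
[[-0.4 -0.8]
 [-0.4 -0.7]
 [-0.5 -0.4]
 [ 0.4 -0.5]
 [-1.5 -2.5]
 [ 0.6 -3. ]
 [-0.  -0.2]
 [-1.8 -1.1]]
```

```bash
cat > to.py <<'E'
import sys
from h import *
from scipy.spatial.transform import Rotation as Ro
p=[0.54163,0.09904,0.05239]
s=bot.observe()
R=Ro.from_euler('xyz',s['tool_rot']).as_matrix()
x=s['position']; c,sn=np.cos(p[2]),np.sin(p[2])
d=x-[p[0],p[1],0]
print("t",s['clock'],"chute pos",np.round([1000*(c*d[0]+sn*d[1]),1000*(-sn*d[0]+c*d[1]),1000*x[2]],1),"F",s['force'].round(1),"w",s['grip_width'],"yawerr",round(p[2]-s['tool_rot'][2],4),"rot",s['tool_rot'].round(3))
if len(sys.argv)>1:
    t=tw(p,[float(v) for v in sys.argv[1:4]])[0]
    print("tool shift mm",(R.T@(t-x)*1000).round(1),"yaw tool",(Ro.from_matrix(R.T@Ro.from_euler('xyz',[-np.pi/2,0,p[2]]).as_matrix()).as_rotvec()).round(4))
E
python3 to.py 38 -175 150
python3 - <<'E'
from h import *
# rough beaker: base centre px ~ intersect rays at z=0
c=bot.camera_info('top');K=np.array([[c['fx'],0,c['cx']],[0,c['fy'],c['cy']],[0,0,1]])
R=cv2.Rodrigues(c['rvec'])[0];C=-R.T@c['tvec']
for n,u,z in(('beaker',(236,121),0),('beakertop',(228,108),.085),('spare',(287,110),.056)):
    d=R.T@np.linalg.inv(K)@np.r_[u,1];P=C+d*(z-C[2])/d[2];e=P-[.54163,.09904,0];print(n,P.round(3),"chute",(np.cos(.0524)*e[0]+np.sin(.0524)*e[1]).round(3),(-np.sin(.0524)*e[0]+np.cos(.0524)*e[1]).round(3))
E
```

```text
t 0.1 chute pos [-350.5 -663.9  230.8] F [-0.6  0.4  0.1] w 0.08552456970633213 yawerr 1.2524 rot [-1.571e+00  1.000e-03 -1.200e+00]
tool shift mm [-342.6   81.1  522.1] yaw tool [-5.0000e-04 -1.2524e+00 -9.0000e-04]
beaker [0.717 0.118 0.   ] chute 0.176 0.009
beakertop [0.721 0.114 0.085] chute 0.18 0.006
spare [ 0.722 -0.008  0.056] chute 0.175 -0.117
```

```bash
python3 -m crank '[{"hand":0.28,"dx":-28,"dy":0,"dz":43,"yaw":-0.104},{"hand":0.28,"dx":-57,"dy":0,"dz":87,"yaw":-0.208},{"hand":0.28,"dx":-85,"dy":0,"dz":130,"yaw":-0.312},{"hand":0.28,"dx":-114,"dy":0,"dz":174,"yaw":-0.416},{"hand":0.28,"dx":-143,"dy":0,"dz":217,"yaw":-0.52},{"hand":0.28,"dx":-171,"dy":0,"dz":261,"yaw":-0.624},{"hand":0.28,"dx":-200,"dy":0,"dz":304,"yaw":-0.728},{"hand":0.28,"dx":-228,"dy":0,"dz":348,"yaw":-0.832},{"hand":0.28,"dx":-257,"dy":0,"dz":391,"yaw":-0.936},{"hand":0.28,"dx":-285,"dy":0,"dz":435,"yaw":-1.04},{"hand":0.28,"dx":-314,"dy":0,"dz":478,"yaw":-1.144},{"hand":0.28,"dx":-342,"dy":0,"dz":522,"yaw":-1.252}]'; python3 to.py 38 -175 110
```

```text
clock: 1.1
position: [0.5174, -0.1736, 0.2313]
tool_rot: [-1.571, 0.0, 0.057]
force: [1.2, -0.7, -0.5]
grip_width: 0.0614
t 1.1 chute pos [ -38.4 -271.   231.3] F [ 1.2 -0.7 -0.5] w 0.06136143738187825 yawerr -0.0044 rot [-1.571  0.     0.057]
tool shift mm [ 76.9 121.3  95.7] yaw tool [ 0.0001  0.0044 -0.0001]
```

```bash
python3 -m crank '[{"hand":0.28,"dx":25,"dy":0,"dz":32,"yaw":0},{"hand":0.28,"dx":50,"dy":20,"dz":64,"yaw":0},{"hand":0.28,"dx":77,"dy":50,"dz":96,"yaw":0},{"hand":0.28,"dx":77,"dy":80,"dz":96,"yaw":0},{"hand":0.28,"dx":77,"dy":110,"dz":96,"yaw":0},{"hand":0.28,"dx":77,"dy":121,"dz":96,"yaw":0},{"hand":0.28,"dx":77,"dy":121,"dz":96,"yaw":0}]'; python3 to.py 38 -175 80
python3 - <<'E'
from h import *
for n,(a,b,c,d) in(("scene",(120,270,240,460)),("top",(125,225,175,375))):
    f=bot.grab_frame(n)[a:b,c:d,::-1]; cv2.imwrite(f"pics/{n}1.png",cv2.resize(f,None,fx=3.6,fy=3.6,interpolation=cv2.INTER_CUBIC))
E
```

```text
clock: 1.68
position: [0.5871, -0.0757, 0.1079]
tool_rot: [-1.57, 0.005, 0.052]
force: [-0.8, -0.5, 0.3]
grip_width: 0.0615
t 1.6833 chute pos [  36.2 -176.8  107.9] F [-0.8 -0.5  0.3] w 0.0614960263215982 yawerr 0.0002 rot [-1.57   0.005  0.052]
tool shift mm [ 1.9 27.9  1.8] yaw tool [-0.0006 -0.0002 -0.0046]
```

View pics/scene1.png

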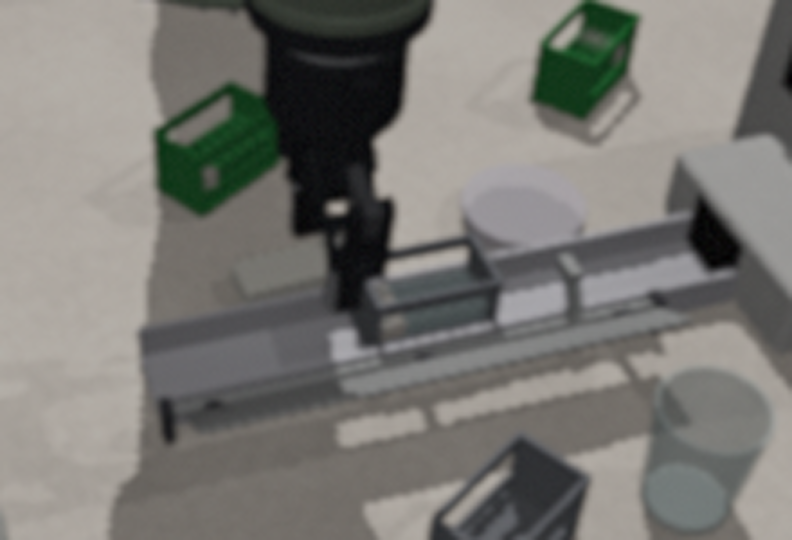

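View pics/top1.png

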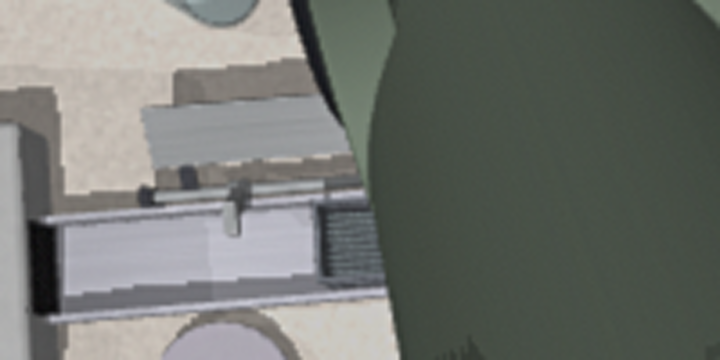

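```bash
python3 - <<'E'
from h import *
p=[0.54163,0.09904,0.05239]
for z in (108,117):
  q=proj('scene',tw(p,[[-1.5,-177,z],[74.5,-177,z]]));print(z,((q-[240,120])*3.6).round(0))
f=bot.grab_frame('scene')[150:230,300:380,::-1]; cv2.imwrite("pics/s2.png",cv2.resize(cv2.convertScaleAbs(f,alpha=1.8,beta=20),(600,600),interpolation=cv2.INTER_CUBIC))
E
```

```text
108 [[305. 235.]
 [346. 320.]]
117 [[306. 224.]
 [347. 309.]]
```

View pics/s2.png

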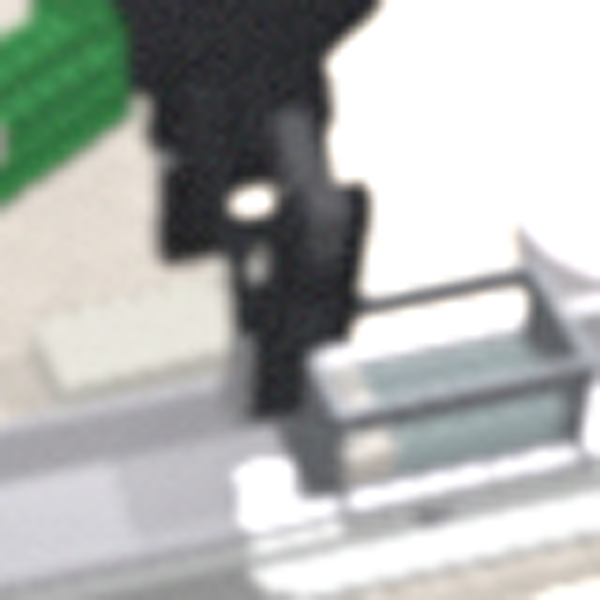

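```bash
python3 -m crank '[{"hand":0.28,"dx":1,"dy":20,"dz":0,"yaw":0},{"hand":0.28,"dx":2,"dy":40,"dz":0,"yaw":0},{"hand":0.28,"dx":2,"dy":54,"dz":0,"yaw":0},{"hand":0.28,"dx":2,"dy":64,"dz":0,"yaw":0},{"hand":0.28,"dx":2,"dy":72,"dz":0,"yaw":0},{"hand":0.28,"dx":2,"dy":80,"dz":0,"yaw":0},{"hand":0.28,"dx":2,"dy":85,"dz":0,"yaw":0},{"hand":0.28,"dx":2,"dy":90,"dz":0,"yaw":0},{"hand":0.28,"dx":2,"dy":94,"dz":0,"yaw":0},{"hand":0.28,"dx":2,"dy":94,"dz":0,"yaw":0}]'; python3 to.py 38 -165 8
python3 - <<'E'
from h import *
f=bot.grab_frame('scene')[140:250,270:460,::-1]; cv2.imwrite("pics/s3.png",cv2.resize(cv2.convertScaleAbs(f,alpha=1.4,beta=10),(798,462),interpolation=cv2.INTER_CUBIC))
E
```

```text
clock: 2.67
position: [0.5909, -0.0755, 0.016]
tool_rot: [-1.571, -0.0, 0.052]
force: [2.9, -0.2, 2.8]
grip_width: 0.0613
t 2.6667 chute pos [  40.  -176.8   16. ] F [ 2.9 -0.2  2.8] w 0.06133282775787598 yawerr 0.0005 rot [-1.571 -0.     0.052]
tool shift mm [-2.   8.  11.8] yaw tool [-0.     -0.0005  0.0003]
```

View pics/s3.png

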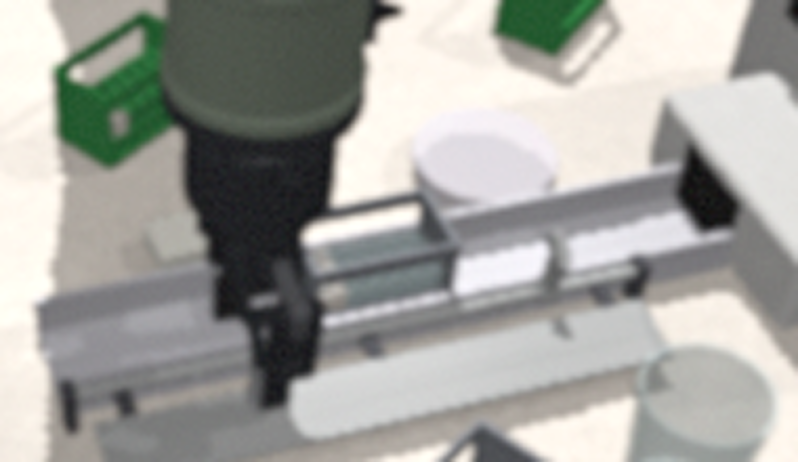

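```bash
python3 -m crank '[{"hand":0.28,"dx":-1,"dy":2,"dz":0,"yaw":0},{"hand":0.28,"dx":-2,"dy":4,"dz":0,"yaw":0},{"hand":0.28,"dx":-2,"dy":6,"dz":0,"yaw":0},{"hand":0.28,"dx":-2,"dy":8,"dz":0,"yaw":0},{"hand":0.28,"dx":-2,"dy":8,"dz":0,"yaw":0},{"hand":0.28,"dx":-2,"dy":8,"dz":0,"yaw":0}]'; python3 to.py 38 -165 8
python3 - <<'E'
from h import *
f=bot.grab_frame('scene')[140:250,270:460,::-1]; cv2.imwrite("pics/s4.png",cv2.resize(cv2.convertScaleAbs(f,alpha=1.4,beta=10),(798,462),interpolation=cv2.INTER_CUBIC))
p=[0.54163,0.09904,0.05239]
for th in(0,.6,.7,.8,.85,.9,1.):
    def g(x,y,z):
        dx,dz=x-40,z-24;c,s=np.cos(th),np.sin(th)
        return (40+c*dx+s*dz,y,24-s*dx+c*dz)
    q=proj('scene',tw(p,[g(88.4,50,59.5),g(9,0,57),g(9,4,45)]));print(th,((q-[270,140])*4.2).round(0).tolist())
E
```

```text
clock: 3.22
position: [0.5885, -0.0755, 0.0084]
tool_rot: [-1.571, 0.0, 0.052]
force: [-0.9, -0.3, 9.3]
grip_width: 0.0616
t 3.2167 chute pos [  37.6 -176.8    8.4] F [-0.9 -0.3  9.3] w 0.06159870264115544 yawerr 0.0004 rot [-1.571  0.     0.052]
tool shift mm [ 0.4  0.4 11.8] yaw tool [ 0.0001 -0.0004 -0.0004]
0 [[682.0, 286.0], [532.0, 210.0], [535.0, 225.0]]
0.6 [[679.0, 343.0], [554.0, 223.0], [553.0, 227.0]]
0.7 [[677.0, 351.0], [558.0, 228.0], [556.0, 229.0]]
0.8 [[674.0, 357.0], [562.0, 233.0], [559.0, 233.0]]
0.85 [[672.0, 360.0], [564.0, 236.0], [561.0, 235.0]]
0.9 [[670.0, 363.0], [565.0, 239.0], [562.0, 237.0]]
1.0 [[666.0, 367.0], [569.0, 246.0], [565.0, 241.0]]
```

View pics/s4.png

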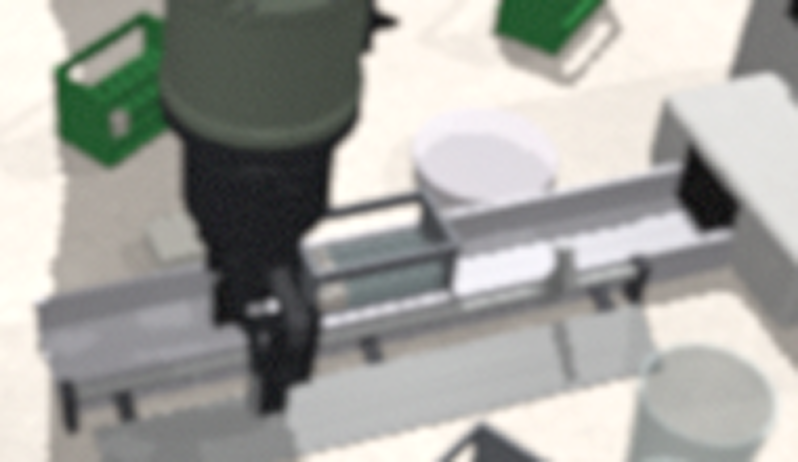

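```bash
python3 -m crank '[{"hand":0.28,"dx":0,"dy":-1,"dz":0,"yaw":0},{"hand":0.28,"dx":0,"dy":-3,"dz":0,"yaw":0},{"hand":0.28,"dx":0,"dy":-3,"dz":0,"yaw":0},{"hand":0.28,"dx":0,"dy":-3,"dz":0,"yaw":0}]'; python3 to.py
python3 - <<'E'
from h import *
F=bot.grab_frame('scene')
f=F[180:250,330:440,::-1]; cv2.imwrite("pics/s5.png",cv2.resize(cv2.convertScaleAbs(f,alpha=1.4,beta=10),(770,490),interpolation=cv2.INTER_CUBIC))
p=[0.54163,0.09904,0.05239]
for th in(.6,.7,.8,.85,.9,1.):
    def g(x,y,z):
        dx,dz=x-40,z-24;c,s=np.cos(th),np.sin(th)
        return (40+c*dx+s*dz,y,24-s*dx+c*dz)
    q=proj('scene',tw(p,[g(88.4,50,59.5),g(88.4,-100,59.5),g(88.4,-30,59.5),g(9,0,57),g(9,4,45)]));print(th,((q-[330,180])*7).round(0).tolist())
E
```

```text
clock: 3.6
position: [0.5887, -0.0755, 0.0114]
tool_rot: [-1.571, -0.0, 0.052]
force: [2.9, 0.2, 3.3]
grip_width: 0.0616
t 3.6 chute pos [  37.9 -176.8   11.4] F [2.9 0.2 3.3] w 0.06157464980140447 yawerr 0.0004 rot [-1.571 -0.     0.052]
0.6 [[712.0, 292.0], [288.0, 391.0], [490.0, 344.0], [504.0, 92.0], [501.0, 98.0]]
0.7 [[708.0, 304.0], [286.0, 403.0], [486.0, 356.0], [510.0, 100.0], [506.0, 102.0]]
0.8 [[703.0, 315.0], [283.0, 413.0], [483.0, 367.0], [517.0, 109.0], [512.0, 108.0]]
0.85 [[700.0, 320.0], [281.0, 418.0], [480.0, 371.0], [520.0, 114.0], [514.0, 111.0]]
0.9 [[697.0, 324.0], [279.0, 422.0], [478.0, 376.0], [522.0, 119.0], [517.0, 114.0]]
1.0 [[691.0, 332.0], [275.0, 429.0], [473.0, 383.0], [528.0, 130.0], [522.0, 122.0]]
```

View pics/s5.png

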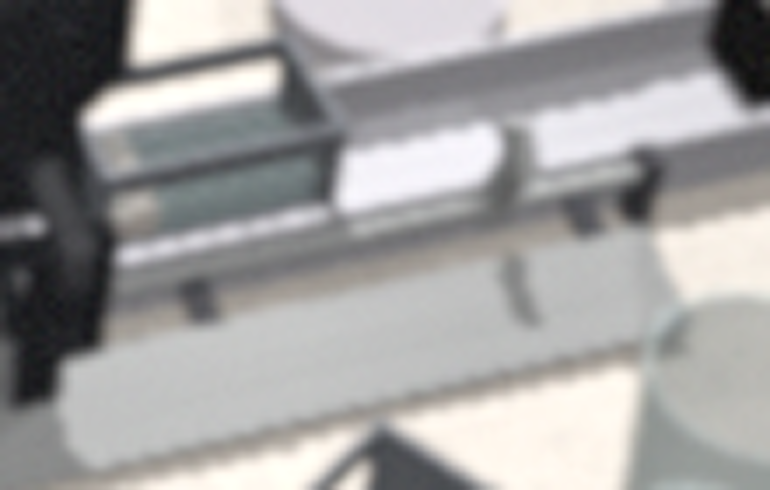

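Gate is held at about 0.85 rad: the paddle's outer edge at (480,377) in the crop matches the model. Now I'll slide along the chute to reach the rack.

```bash
python3 -m crank '[{"hand":0.28,"dx":0,"dy":0,"dz":6,"yaw":0},{"hand":0.28,"dx":0,"dy":0,"dz":13,"yaw":0},{"hand":0.28,"dx":0,"dy":0,"dz":18,"yaw":0},{"hand":0.28,"dx":0,"dy":0,"dz":22,"yaw":0},{"hand":0.28,"dx":0,"dy":0,"dz":26,"yaw":0},{"hand":0.28,"dx":0,"dy":0,"dz":30,"yaw":0},{"hand":0.28,"dx":0,"dy":0,"dz":34,"yaw":0},{"hand":0.28,"dx":0,"dy":0,"dz":38,"yaw":0},{"hand":0.28,"dx":0,"dy":0,"dz":43,"yaw":0},{"hand":0.28,"dx":0,"dy":0,"dz":48,"yaw":0},{"hand":0.28,"dx":0,"dy":0,"dz":54,"yaw":0},{"hand":0.28,"dx":0,"dy":0,"dz":60,"yaw":0}]'; python3 to.py
python3 - <<'E'
from h import *
F=bot.grab_frame('scene')
f=F[150:250,290:440,::-1]; cv2.imwrite("pics/s6.png",cv2.resize(cv2.convertScaleAbs(f,alpha=1.4,beta=10),(780,520),interpolation=cv2.INTER_CUBIC))
p=[0.54163,0.09904,0.05239]
q=proj('scene',tw(p,[[25,y+43,60] for y in (-80,-70,-60,-50)]));print(((q-[290,150])*5.2).round(0).tolist())
E
```

```text
clock: 4.65
position: [0.5855, -0.015, 0.0113]
tool_rot: [-1.571, 0.0, 0.052]
force: [0.8, -4.1, 3.9]
grip_width: 0.0617
t 4.65 chute pos [  37.8 -116.2   11.3] F [ 0.8 -4.1  3.9] w 0.06171017646035469 yawerr 0.0005 rot [-1.571  0.     0.052]
[[496.0, 243.0], [516.0, 238.0], [537.0, 234.0], [557.0, 230.0]]
```

View pics/s6.png

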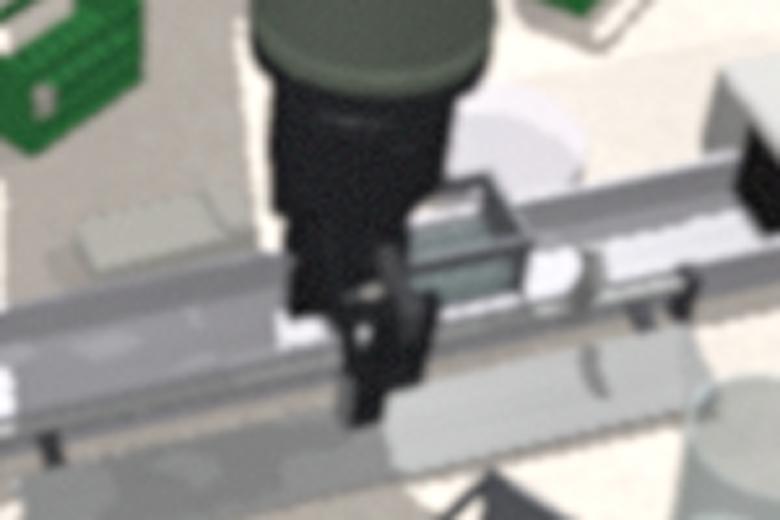

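```bash
python3 -m crank '[{"hand":0.28,"dx":0,"dy":0,"dz":5,"yaw":0},{"hand":0.28,"dx":0,"dy":0,"dz":11,"yaw":0},{"hand":0.28,"dx":0,"dy":0,"dz":18,"yaw":0},{"hand":0.28,"dx":0,"dy":0,"dz":25,"yaw":0},{"hand":0.28,"dx":0,"dy":0,"dz":32,"yaw":0},{"hand":0.28,"dx":0,"dy":0,"dz":39,"yaw":0},{"hand":0.28,"dx":0,"dy":0,"dz":46,"yaw":0},{"hand":0.28,"dx":0,"dy":0,"dz":53,"yaw":0},{"hand":0.28,"dx":0,"dy":0,"dz":60,"yaw":0},{"hand":0.28,"dx":0,"dy":0,"dz":66,"yaw":0},{"hand":0.28,"dx":0,"dy":0,"dz":71,"yaw":0},{"hand":0.28,"dx":0,"dy":0,"dz":75,"yaw":0}]'; python3 to.py
python3 - <<'E'
from h import *
F=bot.grab_frame('scene')
f=F[140:250,310:460,::-1]; cv2.imwrite("pics/s7.png",cv2.resize(cv2.convertScaleAbs(f,alpha=1.4,beta=10),(780,572),interpolation=cv2.INTER_CUBIC))
p=[0.54163,0.09904,0.05239]
q=proj('scene',tw(p,[[25,y+43,60] for y in (5,15,25)]));print(((q-[310,140])*5.2).round(0).tolist())
E
```

```text
clock: 5.7
position: [0.5816, 0.0599, 0.0113]
tool_rot: [-1.571, -0.0, 0.052]
force: [1.4, -3.4, 4.5]
grip_width: 0.0615
t 5.7 chute pos [ 37.9 -41.1  11.3] F [ 1.4 -3.4  4.5] w 0.06145071411527351 yawerr 0.0001 rot [-1.571 -0.     0.052]
[[563.0, 259.0], [583.0, 254.0], [603.0, 250.0]]
```

View pics/s7.png

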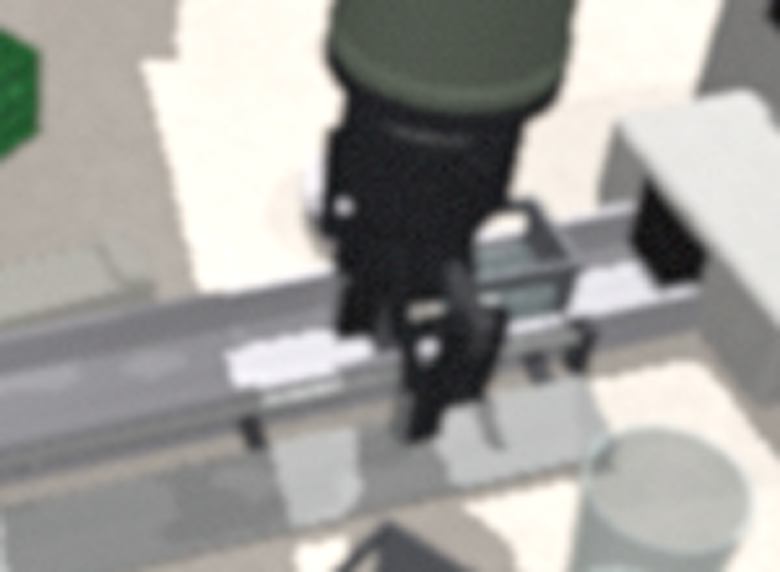

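```bash
python3 -m crank '[{"hand":0.28,"dx":0,"dy":0,"dz":4,"yaw":0},{"hand":0.28,"dx":0,"dy":0,"dz":9,"yaw":0},{"hand":0.28,"dx":0,"dy":0,"dz":14,"yaw":0},{"hand":0.28,"dx":0,"dy":0,"dz":20,"yaw":0},{"hand":0.28,"dx":0,"dy":0,"dz":26,"yaw":0},{"hand":0.28,"dx":0,"dy":0,"dz":32,"yaw":0},{"hand":0.28,"dx":0,"dy":0,"dz":38,"yaw":0},{"hand":0.28,"dx":0,"dy":0,"dz":44,"yaw":0},{"hand":0.28,"dx":0,"dy":0,"dz":50,"yaw":0},{"hand":0.28,"dx":0,"dy":0,"dz":55,"yaw":0},{"hand":0.28,"dx":0,"dy":0,"dz":58,"yaw":0},{"hand":0.28,"dx":0,"dy":0,"dz":60,"yaw":0}]'; python3 to.py
python3 - <<'E'
from h import *
F=bot.grab_frame('scene')
f=F[140:250,330:480,::-1]; cv2.imwrite("pics/s8.png",cv2.resize(cv2.convertScaleAbs(f,alpha=1.4,beta=10),(780,572),interpolation=cv2.INTER_CUBIC))
p=[0.54163,0.09904,0.05239]
q=proj('scene',tw(p,[[25,y+43,60] for y in (65,75,82)]));print(((q-[330,140])*5.2).round(0).tolist())
E
```

```text
clock: 6.75
position: [0.5785, 0.1197, 0.0113]
tool_rot: [-1.571, 0.0, 0.052]
force: [1.2, -4.2, 3.6]
grip_width: 0.0615
t 6.75 chute pos [37.9 18.7 11.3] F [ 1.2 -4.2  3.6] w 0.06154704566925251 yawerr 0.0 rot [-1.571  0.     0.052]
[[577.0, 234.0], [596.0, 230.0], [609.0, 227.0]]
```

View pics/s8.png

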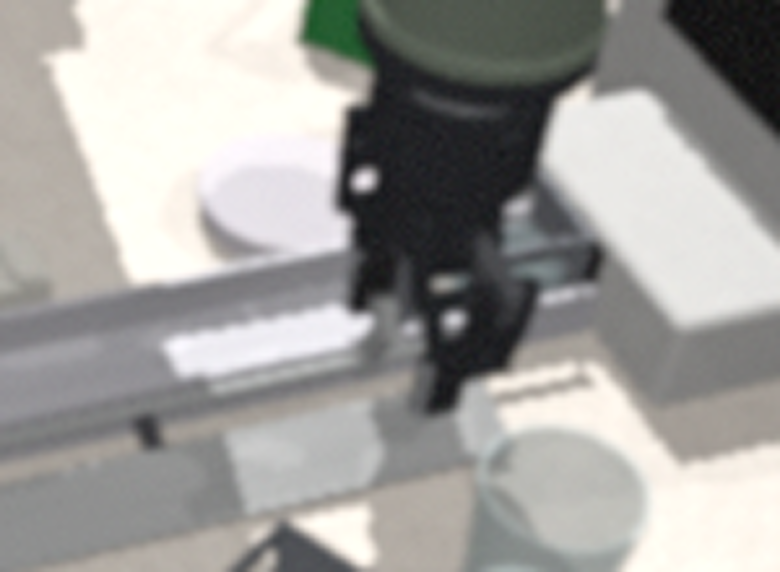

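```bash
python3 -m crank '[{"hand":0.28,"dx":0,"dy":0,"dz":2,"yaw":0},{"hand":0.28,"dx":0,"dy":0,"dz":4,"yaw":0},{"hand":0.28,"dx":0,"dy":0,"dz":5,"yaw":0},{"hand":0.28,"dx":0,"dy":0,"dz":5,"yaw":0},{"hand":0.28,"dx":0,"dy":0,"dz":3,"yaw":0},{"hand":0.28,"dx":0,"dy":0,"dz":2,"yaw":0},{"hand":0.28,"dx":0,"dy":0,"dz":2,"yaw":0}]'; python3 to.py
python3 -m crank '[{"hand":0.28,"dx":0,"dy":-4,"dz":0,"yaw":0},{"hand":0.28,"dx":0,"dy":-10,"dz":0,"yaw":0},{"hand":0.28,"dx":0,"dy":-16,"dz":0,"yaw":0},{"hand":0.28,"dx":0,"dy":-22,"dz":0,"yaw":0},{"hand":0.28,"dx":0,"dy":-28,"dz":0,"yaw":0},{"hand":0.28,"dx":0,"dy":-36,"dz":0,"yaw":0},{"hand":0.28,"dx":0,"dy":-50,"dz":0,"yaw":0},{"hand":0.28,"dx":0,"dy":-70,"dz":0,"yaw":0},{"hand":0.28,"dx":0,"dy":-95,"dz":0,"yaw":0},{"hand":0.28,"dx":0,"dy":-125,"dz":0,"yaw":0},{"hand":0.28,"dx":0,"dy":-155,"dz":0,"yaw":0},{"hand":0.28,"dx":0,"dy":-160,"dz":0,"yaw":0}]'; python3 to.py
python3 - <<'E'
from h import *
F=bot.grab_frame('scene')
f=F[140:250,310:460,::-1]; cv2.imwrite("pics/s9.png",cv2.resize(cv2.convertScaleAbs(f,alpha=1.4,beta=10),(780,572),interpolation=cv2.INTER_CUBIC))
E
```

```text
clock: 7.38
position: [0.5785, 0.1214, 0.0114]
tool_rot: [-1.57, -0.0, 0.052]
force: [0.3, 1.9, 3.6]
grip_width: 0.0616
t 7.3833 chute pos [38.  20.4 11.4] F [0.3 1.9 3.6] w 0.061572690911146255 yawerr 0.0003 rot [-1.57  -0.     0.052]
clock: 8.38
position: [0.5801, 0.1217, 0.1766]
tool_rot: [-1.57, -0.006, 0.052]
force: [0.5, 0.6, 0.2]
grip_width: 0.0612
t 8.3833 chute pos [ 39.6  20.6 176.6] F [0.5 0.6 0.2] w 0.06122050661117462 yawerr 0.0006 rot [-1.57  -0.006  0.052]
```

View pics/s9.png

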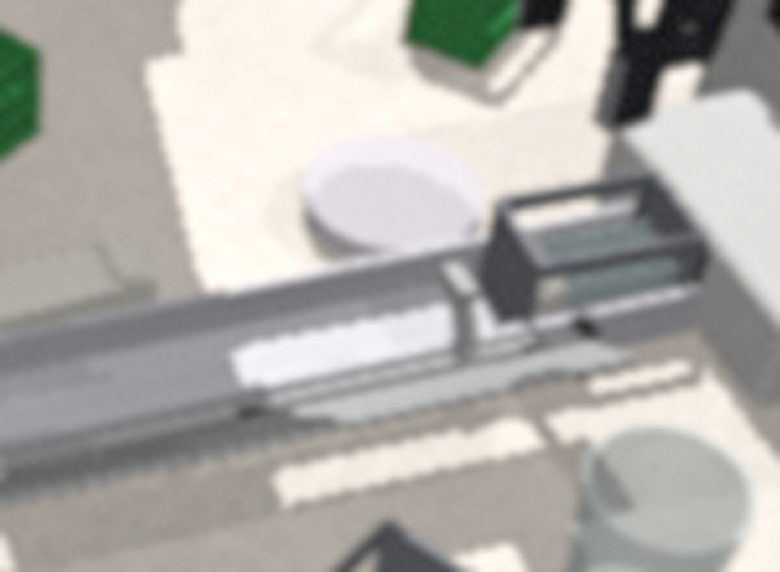

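The picture shows the gate finger down at (455,275) and the rack upright beyond it, from (490,290) to (700,250). I'll do a numeric check before handing in.

```bash
python3 - <<'E'
from h import *
p=[0.54163,0.09904,0.05239]
F=bot.grab_frame('scene')[:,:,::-1];A=cv2.imread('pics/scene0.png')
f=np.vstack([A[170:235,360:460],F[170:235,360:460]])
cv2.imwrite("pics/s10.png",cv2.resize(f,(460,598),interpolation=cv2.INTER_CUBIC))
q=proj('scene',tw(p,[[25,y-43,60] for y in (65,77,82)]));print(((q-[310,140])*5.2).round(0).tolist())
# unchanged-patch check for gate finger & bystanders (scene view)
for n,(a,b,c,d) in dict(finger=(188,210,390,405),spare=(245,292,355,405),beaker=(222,268,415,455),jar=(248,295,203,245),bottle=(203,255,172,208),box=(188,230,138,218),petri=(168,186,365,388)).items():
    print(n,cv2.phaseCorrelate(A[a:b,c:d,1].astype(np.float32),F[a:b,c:d,1].astype(np.float32)))
E
```

```text
[[512.0, 269.0], [536.0, 264.0], [546.0, 262.0]]
finger ((0.14974412826598815, 0.16639014874481362), 0.8801573670572704)
spare ((-0.023961100608900665, -0.3733518739350856), 0.7543064109484354)
beaker ((0.03157387493319419, -0.04715151244613125), 0.8094590688745181)
jar ((0.6206317951653375, -0.24217915533646206), 0.801350618954058)
bottle ((0.04997012012016455, 0.2125810144165996), 0.8923717282191226)
box ((-0.2274887357861175, 0.8109552860486531), 0.8985345413949755)
petri ((0.06580687179638822, 0.2605889511873105), 0.9783882002035776)
```

View pics/s10.png

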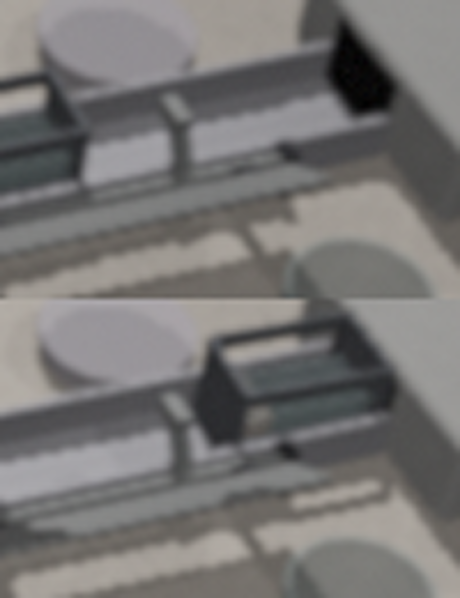

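The gate finger sits exactly where it did when shut. The rack is at y of about 77 mm, clear of the gate, and the bystanders have not moved. I'm handing in.

```bash
python3 -c "
from workcell import bot
print(bot.job_done())"
```

```text
the job is handed in; nothing more can be done
None
```

The slide rack is loaded past the gate, and the gate has fallen shut behind it. I handed the job in at about 8.5 s of the 42 s allowed; the hand-in reported no verdict.

- **What I did:** With the hand spanning the chute wall, one fingertip pressed the paddle and held the gate at about 0.85 rad. The other pushed the rack from y ≈ -96 mm to about 77 mm. I then backed off slightly and lifted straight up.
- **Gate and rack:** The gate finger lies within about 0.2 px of its original shut position in the picture. The rack stands upright about 30 mm beyond the 47 mm limit.
- **Forces:** Readings between moves never passed about 10 N. The contact force between gate and rack cannot be read directly, but neither the pictures nor the readings showed any sign of rubbing.
- **Bystanders:** The six I compared shifted by less than 1 px in the picture, which is only a few mm. The white slide case was not compared numerically; the hand did not go near it.
- **Disagreement:** Midway, the gate looked nearer 0.95–1.0 rad with 9 N on the tool. I raised the hand 3 mm before pushing, which brought it back to about 0.85 rad and 3 N.

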